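# Brace a square jar in a block and unscrew its tight lid

## Robot

A 6-joint arm with a two-finger parallel gripper is mounted at the origin on a cart in front of the work surface, level with it; the furniture and walls round the work are solid. World frame = base frame: x ahead of the robot, y to its left, z up, the work surface at z = 0. Lengths are in m, angles in degrees, forces in N, time in s.
With the tool pointing down it reaches from about 0.325 to 0.85 m from the base axis. Payload 15.5 kg.
Tool frame: the origin (TCP) lies midway between the tips of the shut fingers; the grasp point (between the pads) lies 19 mm behind it; y points along the fingers, x is the direction in which the jaws open and shut, and the axes are right-handed (so a half turn about y gives the same grasp; the last joint's range is limited). The gripper opens to 91 mm and grips with 3 to 60 N. Pads are 32 mm wide; open, the fingers measure 118 mm over their backs; the gripper's body (76 mm by 178 mm) begins 60 mm behind the grasp point.
Start: joints at [69.643, 28.281, 77.091, -0, 74.628, -5.472], TCP at [0.161, 0.604, 0.214] pointing down, gripper open.
Joint ranges: [-166.48, 166.48], [-47.26, 123.95], [12.59, 153.08], [-70.14, 250.14], [6.76, 159.57], [-176.63, 176.63]. Speed limits (degrees/s): [108.29, 108.29, 147.25, 172.46, 172.46, 172.46].

## Interface

Orientations are given as a 3x3 rotation matrix whose columns are the frame's x, y, z axes.
In Python, from bench import ctrl gives the robot as it stands. The module is installed in compiled form; this text tells all that it offers. Calls block until the motion is done:
- ctrl.goto(position, orientation): joint-space move of the TCP to a pose.
- ctrl.move_l(position, vel=0.15, ori=None, contact_N=None): straight line of the TCP; ori=None keeps the orientation; vel is the mean speed in m/s. With contact_N (N) it stops when the force on the tool has changed by that much, and returns True; else False.
- ctrl.movej(angles): joint-space move.
- ctrl.command_gripper(opening): opening from 0.0 (shut) to 1.0 (fully open); the grip force is fixed at half the most; returns when the fingers have stopped.
- ctrl.sleep(seconds).
- ctrl.ik(position, orientation): joint angles nearest the present ones, or None.
- ctrl.read_camera(name): name is "side" or "top" or "wrist"; returns the picture (480x640x3 uint8, blue, green, red); there is no depth.
- ctrl.camera_params(name): a dict with "fx", "fy", "cx", "cy" (pixels), "pose" (4x4, takes a point from camera to world coordinates); the wrist camera has in their place "T_tool_cam" (4x4, takes a point from camera to tool coordinates, whose origin is the TCP and whose axes are the tool frame's). Camera axes: x right, y up, looking along -z (the intrinsics and any distortion apply to the point x, -y, -z); pixel columns grow to the right and rows downward; lengths in m; the calibration is good to about 2 mm. A picture is of the moment at which its call begins: read the wrist's pose just before it. camera_params takes no time and is no camera call.
A pose or a line that the arm cannot do raises ctrl.MotionError and nothing moves.
- ctrl.sign_off(): hands the job in, once; it reports no verdict.
Readings, each from a call of its own:
- ctrl.current_t(): time.
- ctrl.current_q(): joint angles.
- ctrl.current_dq(): joint speeds.
- ctrl.current_effort(): joint torques, N m.
- ctrl.current_tool_pos(): TCP position.
- ctrl.current_eef_rot(): TCP orientation.
- ctrl.current_contact_force(): force on the tool from outside, world axes, zero at the start.
- ctrl.current_wrist_torque(): the same for the moment, N m.
- ctrl.current_grip_width(): opening from 0.0 (shut) to 1.0 (fully open).
Only numpy, scipy, OpenCV 4.12 (cv2) and the standard library are available. Lean on these libraries where they do the work, as an engineer would, in place of code of your own. Each camera call takes 0.05 s, during which the arm holds its last target.

## Task

Set the closed blue square jar down fully into the square pocket of the wooden block, so that it cannot turn. Then unscrew its tight red lid (anticlockwise from above) until the threads let go, lift it straight up and finish still holding it in the gripper, level and centred a few centimetres above the jar's mouth, with the open jar left upright and fully down in the pocket. Do not tip the jar over and do not shift the things standing around.

Things in the scene. Friction and masses are not known exactly. Their poses are not given: they have to be found in the camera images.
- jar: blue stoneware jar, empty, loose, about 0.4 kg: square body 62 x 62 mm with rounded edges, 88 mm high, then a round neck 49 mm across up to the mouth, 110 mm up. Origin: centre of its underside; z up, x and y square to the sides (a quarter turn looks the same). Unless braced it turns along with its lid. Lid screwed on, it can be lifted and carried by the lid
- lid: round red screw lid, 66 mm across, 19.5 mm high, ribbed skirt, about 40 g. Origin: centre of the skirt's lower edge; z up. Screwed tight, its origin is 96 mm above the jar's underside on the jar's axis (top 115.5 mm above it). Once it has risen 14 mm its lower edge is level with the mouth
- mouth (a point): centre of the jar's mouth, 110 mm above its underside, axes as the jar's. Right-hand twist-off thread: the lid's yaw relative to the jar's (anticlockwise from above positive, repeats every 120 deg) is 0.18 to 0.28 rad when tight (stiff: grip firmly); turning climbs up to 2 mm; free to lift from 1.17 to 1.80 rad; then an end stop. The jar itself turns up to 0.16 rad in the pocket first
- block: beech block fixed to the worktop, 130 x 130 x 42 mm, with an upright square pocket in the middle of its top, 66 x 66 mm, 32 mm deep, with a 4 mm chamfer round its mouth. Origin: centre of its underside; x and y square to the pocket's sides. The jar seated in it stands with its underside 10 mm above the block's underside
- honey_jar: bystander: jar with red lid and yellow contents, 61 mm across, 86 mm high, origin under its centre
- mug: bystander: cream mug, 83 x 115 x 93 mm, origin under its centre
- spice: bystander: small jar with red cap, 45 mm across, 106 mm high, origin under its centre
- tuna: bystander: flat food tin, 87 mm across, 40 mm high, origin under its centre
Not all that is in view belongs to the job. Several things have the shape of the lid; the one meant has the colours described above.

How it is judged:
By the outcome, as a careful person would: the job done as asked, in the order asked, and still so for the second after the job is handed in, while the arm keeps its last pose, push and grip.
It also fails if it takes over 48 s, if anything falls off the work surface, if the arm or the gripper's body presses on something with over 40 N, if the wrist force passes 120 N, or if a joint passes its speed limit or range.

## Working session

There is one attempt and no reset: what is moved stays moved. The work goes in short steps, each a Python script; the robot and the scene stay as the last script left them, time stands still between calls to the robot, and variables do not carry over. Pictures are saved under pics/ and viewed, and the job is handed in when it is done.

```bash
ls; mkdir -p pics; python3 - <<'E'
from bench import ctrl
import cv2
print(ctrl.current_t())
for n in ["side","top","wrist"]:
    im=ctrl.read_camera(n); cv2.imwrite(f"pics/{n}0.png",im)
    p=ctrl.camera_params(n); print(n,p)
print(ctrl.current_t(),ctrl.current_tool_pos(),ctrl.current_eef_rot(),ctrl.current_grip_width())
E
```

```text
pics
0.0
side {'fx': 521.8830051092905, 'fy': 521.8830051092905, 'cx': 322.18591947798063, 'cy': 239.81907270148778, 'pose': array([[ 9.52484709e-01,  2.51041177e-01, -1.72485379e-01,
         3.37123491e-01],
       [-3.04585703e-01,  7.86255316e-01, -5.37615222e-01,
        -6.27469509e-01],
       [ 6.53988193e-04,  5.64606859e-01,  8.25359720e-01,
         9.83620076e-01],
       [ 0.00000000e+00,  0.00000000e+00,  0.00000000e+00,
         1.00000000e+00]])}
top {'fx': 449.0825115818978, 'fy': 449.0825115818978, 'cx': 320.1318585923423, 'cy': 239.3835110400418, 'pose': array([[-0.00136241,  0.99842322, -0.05611787,  0.48352669],
       [-0.99999841, -0.00142497, -0.00107488, -0.04678972],
       [-0.00115315,  0.05611632,  0.99842357,  1.00394813],
       [ 0.        ,  0.        ,  0.        ,  1.        ]])}
wrist {'fx': 395.0149989320766, 'fy': 395.0149989320766, 'cx': 321.2681118311124, 'cy': 238.55675632145594, 'T_tool_cam': array([[ 9.99999304e-01,  2.97509035e-04, -1.14194389e-03,
         4.53322943e-04],
       [-1.17994799e-03,  2.38607806e-01, -9.71115298e-01,
        -1.71518014e-01],
       [-1.64388483e-05,  9.71115970e-01,  2.38607991e-01,
         6.62992725e-02],
       [ 0.00000000e+00,  0.00000000e+00,  0.00000000e+00,
         1.00000000e+00]])}
0.15 [0.16045556 0.60374751 0.21345486] [[ 2.56875431e-01 -3.23777281e-04 -9.66444467e-01]
 [ 9.66444026e-01 -9.26086653e-04  2.56875624e-01]
 [-9.78181813e-04 -9.99999519e-01  7.50237115e-05]] 1.00128100816402
```

View pics/side0.png

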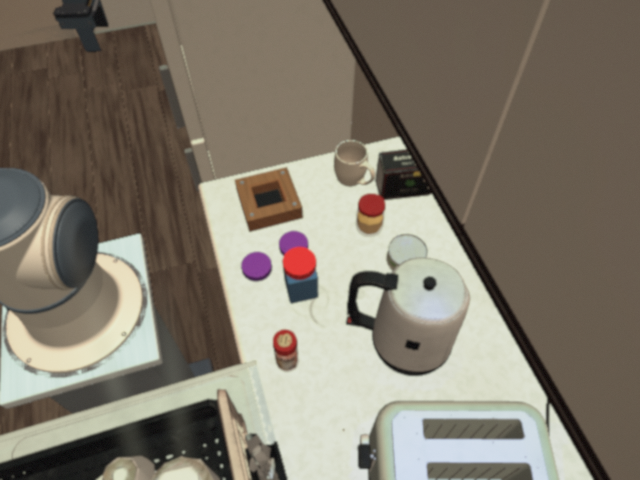

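View pics/top0.png

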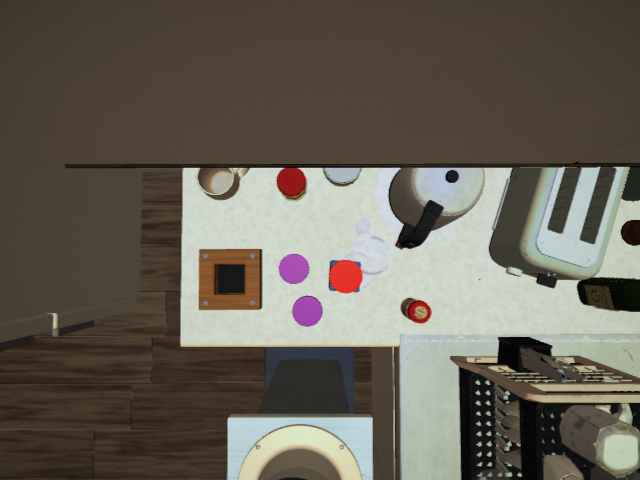

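View pics/wrist0.png

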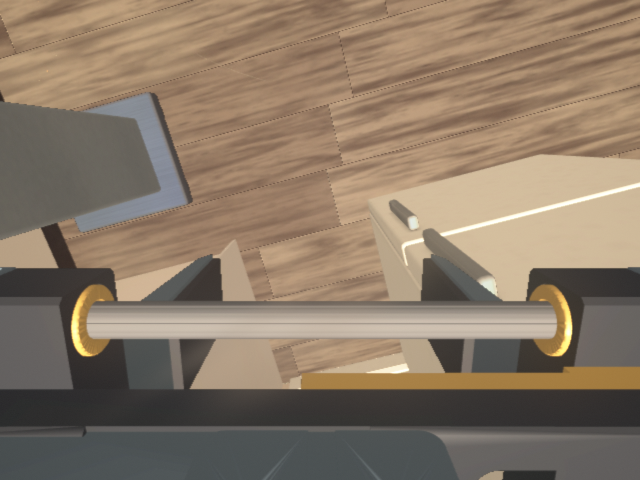

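The side view shows the jar, with its red lid at about (300,262), and the block at (268,198). In the top view the lid is at (345,277), the block at (231,280), the purple decoys at (294,269) and (307,311), the spice jar at (418,311), the honey jar at (291,182) and the mug at (218,180). The wrist camera sees only the floor. Next I'll measure.

```bash
cat > h.py <<'E'
import numpy as np, cv2
from bench import ctrl
def ray(P,uv,T=None):
    T=P["pose"] if T is None else T
    d=np.array([(uv[0]-P["cx"])/P["fx"],-(uv[1]-P["cy"])/P["fy"],-1.0])
    return T[:3,3],T[:3,:3]@d
def onz(P,uv,z,T=None):
    o,d=ray(P,uv,T); return o+d*(z-o[2])/d[2]
def tri(r1,r2):
    (a,u),(b,v)=r1,r2
    u=u/np.linalg.norm(u);v=v/np.linalg.norm(v)
    s=np.linalg.lstsq(np.c_[u,-v],b-a,rcond=None)[0]
    p,q=a+s[0]*u,b+s[1]*v
    return (p+q)/2,np.linalg.norm(p-q)
def big(mask,roi=None):
    m=mask.copy()
    if roi: 
        z=np.zeros_like(m);x0,y0,x1,y1=roi;z[y0:y1,x0:x1]=m[y0:y1,x0:x1];m=z
    cs,_=cv2.findContours(m,cv2.RETR_EXTERNAL,cv2.CHAIN_APPROX_NONE)
    return max(cs,key=cv2.contourArea)
def wristT():
    T=np.eye(4);T[:3,:3]=ctrl.current_eef_rot();T[:3,3]=ctrl.current_tool_pos()
    return T@ctrl.camera_params("wrist")["T_tool_cam"]
E
python3 - <<'E'
from h import *
P={n:ctrl.camera_params(n) for n in("top","side")}
I={n:cv2.imread(f"pics/{n}0.png") for n in P}
H={n:cv2.cvtColor(I[n],cv2.COLOR_BGR2HSV) for n in P}
for n,c in(("top",(345,277)),("side",(300,262)),("top",(332,290)),("side",(302,288)),("top",(210,290)),("top",(232,278)),("side",(268,196)),("side",(250,210))): print(n,c,H[n][c[1],c[0]])
red=lambda h:cv2.inRange(h,(0,150,180),(6,255,255))|cv2.inRange(h,(174,150,180),(180,255,255))
rois={"top":(320,250,370,300),"side":(270,235,330,310)}
cen={}
for n in P:
    c=big(red(H[n]),rois[n]); e=cv2.fitEllipse(c); print(n,e,cv2.boundingRect(c)); cen[n]=e[0]
print("lid top plane",onz(P["top"],cen["top"],.1155),onz(P["side"],cen["side"],.1155))
print(tri(ray(P["top"],cen["top"]),ray(P["side"],cen["side"])))
# diameter check
e=cv2.fitEllipse(big(red(H["top"]),rois["top"]));print("diam",e[1][0]/P["top"]["fx"]*(1.004-.1155))
# block
br=cv2.inRange(H["top"],(3,90,40),(20,255,200));c=big(br,(190,240,275,320));r=cv2.minAreaRect(c);print(r)
for p in cv2.boxPoints(r):print(p,onz(P["top"],p,.042))
for nm,roi in(("top",(190,240,275,320)),("side",(225,160,310,235))):
    for y in range(roi[1],0): pass
for n,roi,f in(("top",(190,235,275,325),5),("top",(318,245,376,306),5),("side",(225,160,310,235),6),("side",(270,235,335,310),6)):
    x0,y0,x1,y1=roi;cv2.imwrite(f"pics/crop_{n}_{x0}.png",cv2.resize(I[n][y0:y1,x0:x1],None,fx=f,fy=f,interpolation=cv2.INTER_NEAREST))
E
```

```text
top (345, 277) [  2 209 228]
side (300, 262) [  1 193 229]
top (332, 290) [ 88  35 116]
side (302, 288) [102  86  68]
top (210, 290) [ 14 166 135]
top (232, 278) [100  33  23]
side (268, 196) [60  7 37]
side (250, 210) [ 15 135 151]
top ((345.3973083496094, 276.0747985839844), (31.561960220336914, 32.244590759277344), 1.1987706422805786) (330, 260, 32, 33)
side ((298.81231689453125, 260.7792053222656), (27.166091918945312, 31.083730697631836), 88.34337615966797) (283, 247, 32, 28)
lid top plane [ 0.46091169 -0.09556555  0.1155    ] [ 0.45969915 -0.09550142  0.1155    ]
(array([ 0.46032464, -0.09544038,  0.1151581 ]), np.float64(0.0011919018880554827))
diam 0.062444653115055156
((229.5, 279.0), (60.99999237060547, 59.99999237060547), 0.0)
[199. 309.] [0.3896169  0.21216054 0.042     ]
[199. 249.] [0.51731953 0.21392007 0.042     ]
[260. 249.] [0.51713612 0.08314642 0.042     ]
[260. 309.] [0.38945472 0.08236084 0.042     ]
```

View crops.

View pics/crop_top_190.png

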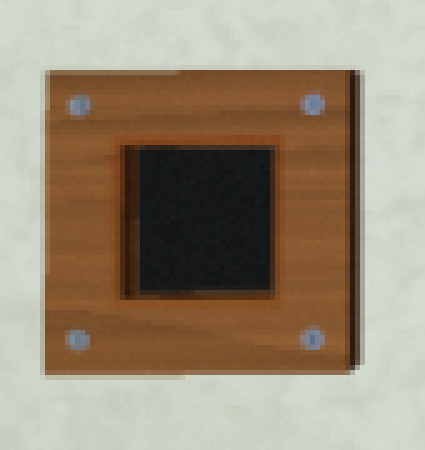

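View pics/crop_top_318.png

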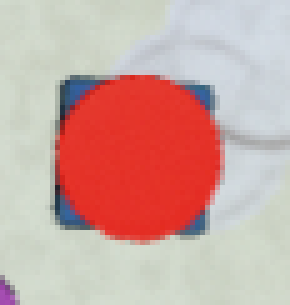

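View pics/crop_side_225.png

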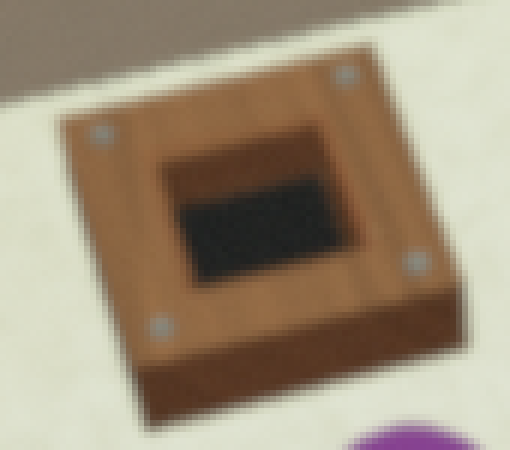

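View pics/crop_side_270.png

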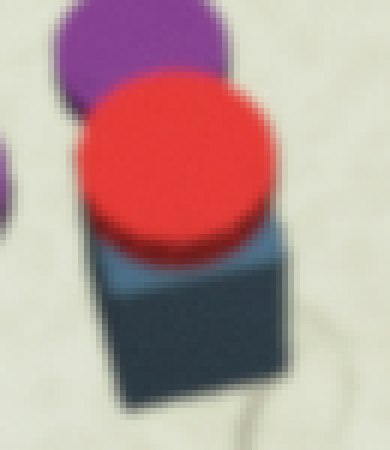

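```bash
python3 - <<'E'
from h import *
P={n:ctrl.camera_params(n) for n in("top","side")}
T=P["top"];S=P["side"]
# screws -> block centre, two views
ts=[(79,105),(313,104),(78,340),(313,339)];ts=[(x/5+189.5,y/5+234.5) for x,y in ts]
ss=[(103,134),(347,75),(161,328),(417,262)];ss=[(x/6+224.5,y/6+159.5) for x,y in ss]
a=np.array([onz(T,p,.042) for p in ts]);print("top screws\n",a.round(4),a.mean(0))
b=np.array([onz(S,p,.042) for p in ss]);print("side screws\n",b.round(4),b.mean(0))
tc=np.mean(ts,0)
# match: top order = (far-left, far-right, near-left, near-right); side order TL,TR,BL,BR
for p in a: print(p.round(4),b[np.argmin(np.linalg.norm(b-p,axis=1))].round(4))
# jar side bottom front edge
e=[(125,407),(287,373)];e=[onz(S,(x/6+269.5,y/6+234.5),0) for x,y in e];print("jar bottom edge",e, np.degrees(np.arctan2(*(e[1]-e[0])[[1,0]])))
e=[(150,428),(465,345)];e=[onz(S,(x/6+224.5,y/6+159.5),0) for x,y in e];print("block edge",np.degrees(np.arctan2(*(e[1]-e[0])[[1,0]])))
# jar right edge top view, z=.088
e=[(213,90),(206,230)];e=[onz(T,(x/5+317.5,y/5+244.5),.088) for x,y in e];print("jar right edge",e,np.degrees(np.arctan2(*(e[0]-e[1])[[1,0]])))
print("kettle handle",onz(T,(400,245),.15),"spice",onz(T,(418,311),.106),"honey",onz(T,(291,182),.086),"mug",onz(T,(218,180),.09))
def R(th):
    t=np.radians(th);x=np.array([np.cos(t),np.sin(t),0]);y=np.array([0,0,-1.]);return np.c_[x,y,np.cross(x,y)]
for th in range(-180,180,30):
    out=[ctrl.ik([.4605,-.0955,.25],R(th))]+[ctrl.ik([.453,.148,.1],R(th+d)) for d in(0,40,80)]
    print(th,[None if q is None else np.round(q).astype(int).tolist() for q in out])
E
```

```text
top screws
 [[0.5034 0.2002 0.042 ]
 [0.5037 0.1    0.042 ]
 [0.4033 0.1994 0.042 ]
 [0.4036 0.0993 0.042 ]] [0.45350483 0.14971062 0.042     ]
side screws
 [[0.4031 0.2021 0.042 ]
 [0.5029 0.2027 0.042 ]
 [0.4027 0.1016 0.042 ]
 [0.5033 0.1027 0.042 ]] [0.45297605 0.15227396 0.042     ]
[0.5034 0.2002 0.042 ] [0.5029 0.2027 0.042 ]
[0.5037 0.1    0.042 ] [0.5033 0.1027 0.042 ]
[0.4033 0.1994 0.042 ] [0.4031 0.2021 0.042 ]
[0.4036 0.0993 0.042 ] [0.4027 0.1016 0.042 ]
jar bottom edge [array([ 0.42995307, -0.11857931,  0.        ]), array([ 0.48827495, -0.12305059,  0.        ])] -4.384040903413228
block edge 0.6314559594845092
jar right edge [array([ 0.48773671, -0.12714316,  0.088     ]), array([ 0.43098581, -0.12394122,  0.088     ])] -3.2292628396253504
kettle handle [ 0.52060321 -0.19782992  0.15      ] spice [ 0.39138093 -0.23983741  0.106     ] honey [0.65373257 0.01411405 0.086     ] mug [0.65737185 0.16382337 0.09      ]
-180 [[-19, 14, 95, 0, 71, 161], [11, 26, 105, 0, 49, -169], [11, 26, 105, 0, 49, 151], [11, 26, 105, 0, 49, 111]]
-150 [[-19, 14, 95, 0, 71, 131], [11, 26, 
[... 470 characters left out ...]
5, 0, 49, 1], [11, 26, 105, 0, 49, -39]]
0 [[-19, 14, 95, 0, 71, -19], [11, 26, 105, 0, 49, 11], [11, 26, 105, 0, 49, -29], [11, 26, 105, 0, 49, -69]]
30 [[-19, 14, 95, 0, 71, -49], [11, 26, 105, 0, 49, -19], [11, 26, 105, 0, 49, -59], [11, 26, 105, 0, 49, -99]]
60 [[-19, 14, 95, 0, 71, -79], [11, 26, 105, 0, 49, -49], [11, 26, 105, 0, 49, -89], [11, 26, 105, 0, 49, -129]]
90 [[-19, 14, 95, 0, 71, -109], [11, 26, 105, 0, 49, -79], [11, 26, 105, 0, 49, -119], [11, 26, 105, 0, 49, -159]]
120 [[-19, 14, 95, 0, 71, -139], [11, 26, 105, 0, 49, -109], [11, 26, 105, 0, 49, -149], [11, 26, 105, 0, 49, 171]]
150 [[-19, 14, 95, 0, 71, -169], [11, 26, 105, 0, 49, -139], None, [11, 26, 105, 0, 49, 141]]
```

Side and top views agree to about 1 mm on the lid: (0.460, -0.0955), with the top at 0.115 as expected. The jar's yaw is about -3.8° and the block's about 0°. The two views put the block centre at (0.453, 0.150–0.152). I'll refine this with wrist views, over the block first and then over the jar.

```bash
cat >> h.py <<'E'
def R(th):
    t=np.radians(th);x=np.array([np.cos(t),np.sin(t),0]);y=np.array([0,0,-1.]);return np.c_[x,y,np.cross(x,y)]
E
python3 - <<'E'
from h import *
ctrl.goto([.453,.151,.22],R(0))
def snap(n):
    T=wristT(); im=ctrl.read_camera("wrist"); cv2.imwrite(f"pics/{n}.png",im); np.save(f"{n}.npy",T)
ctrl.sleep(.2);snap("w_block")
ctrl.goto([.4603,-.0955,.22],R(-3.8))
ctrl.sleep(.2);snap("w_jar")
print(ctrl.current_t(),ctrl.current_tool_pos(),ctrl.current_contact_force())
E
```

```text
3.575 [ 0.46045653 -0.09455868  0.21998577] [ 0.26918752 -0.14257713 -0.06171185]
```

View pics/w_block.png

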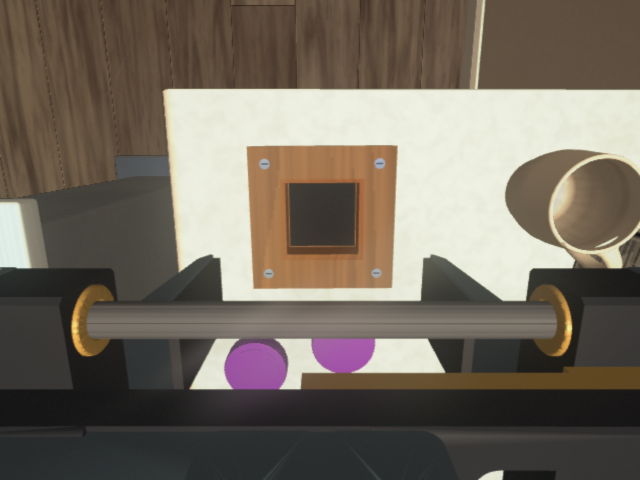

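View pics/w_jar.png

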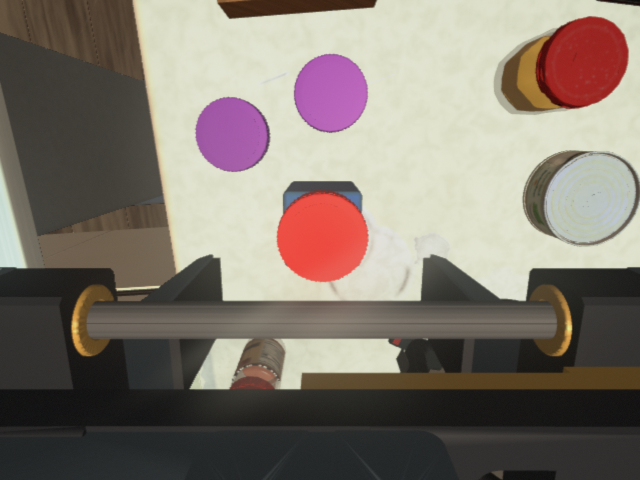

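The wrist views show the block's screws at about (265,164), (379,163), (268,273) and (377,273). The lid's centre is near (323,237), with the jar's blue shoulder edge at y≈192.

```bash
python3 - <<'E'
from h import *
P=ctrl.camera_params("wrist")
im=cv2.imread("pics/w_block.png");T=np.load("w_block.npy");g=cv2.cvtColor(im,cv2.COLOR_BGR2HSV)
m=cv2.inRange(g,(85,15,90),(130,160,255))
pts=[]
for x,y in((265,164),(379,163),(268,273),(377,273)):
    s=m[y-9:y+10,x-9:x+10];M=cv2.moments(s,True);u=(x-9+M["m10"]/M["m00"],y-9+M["m01"]/M["m00"]);pts.append(onz(P,u,.042,T));print(np.round(u,1),M["m00"],pts[-1].round(4))
print("block",np.mean(pts,0), "yaw", np.degrees(np.arctan2(*(pts[1]-pts[0])[[1,0]])),np.degrees(np.arctan2(*(pts[3]-pts[2])[[1,0]])))
# pocket dark region
dk=cv2.inRange(g,(0,0,0),(180,255,60));c=big(dk,(270,165,375,260));r=cv2.minAreaRect(c);print("pocket floor",r,onz(P,r[0],.010,T))
im=cv2.imread("pics/w_jar.png");T=np.load("w_jar.npy");g=cv2.cvtColor(im,cv2.COLOR_BGR2HSV)
m=cv2.inRange(g,(0,150,180),(6,255,255))|cv2.inRange(g,(174,150,180),(180,255,255))
c=big(m,(260,170,390,300));e=cv2.fitEllipse(c);print("lid",e,onz(P,e[0],.1155,T),"d",e[1][1]/P["fx"]*(T[2,3]-.1155), T[:3,3])
b=cv2.inRange(g,(90,90,60),(125,255,255));c=big(b,(270,175,375,225));print(cv2.boundingRect(c))
cv2.imwrite("pics/wj_crop.png",cv2.resize(im[170:230,270:380],None,fx=6,fy=6,interpolation=cv2.INTER_CUBIC))
print(ctrl.current_tool_pos(),ctrl.current_eef_rot().round(4).tolist())
E
```

```text
[263.9 163.5] 55.0 [0.4038 0.2004 0.042 ]
[379.2 163.1] 70.0 [0.504  0.2009 0.042 ]Traceback (most recent call last):
  File "<stdin>", line 7, in <module>
ZeroDivisionError: float division by zero
```

```bash
python3 - <<'E'
from h import *
P=ctrl.camera_params("wrist")
T=np.load("w_block.npy")
pts=[onz(P,u,.042,T) for u in((264.5,163.6),(379.3,163.2),(268.3,273),(376.5,272.8))]
for p in pts:print(p.round(4))
print("block",np.mean(pts,0), "yaw", np.degrees(np.arctan2(*(pts[1]-pts[0])[[1,0]])),np.degrees(np.arctan2(*(pts[3]-pts[2])[[1,0]])))
im=cv2.imread("pics/w_jar.png");T=np.load("w_jar.npy");g=cv2.cvtColor(im,cv2.COLOR_BGR2HSV)
m=cv2.inRange(g,(0,150,180),(6,255,255))|cv2.inRange(g,(174,150,180),(180,255,255))
c=big(m,(260,170,390,300));e=cv2.fitEllipse(c);print("lid",e,onz(P,e[0],.1155,T),"d",e[1][1]/P["fx"]*(T[2,3]-.1155), T[:3,3])
cv2.imwrite("pics/wj_crop.png",cv2.resize(im[170:230,270:380],None,fx=6,fy=6,interpolation=cv2.INTER_CUBIC))
print(ctrl.current_tool_pos(),ctrl.current_eef_rot().round(4).tolist())
E
```

```text
[0.4043 0.2003 0.042 ]
[0.5042 0.2008 0.042 ]
[0.4045 0.1002 0.042 ]
[0.5051 0.1005 0.042 ]
block [0.45450752 0.15046033 0.042     ] yaw 0.25091818829911655 0.14876552533696719
lid ((322.0062561035156, 236.8216552734375), (86.89933013916016, 89.14923095703125), 82.83855438232422) [ 0.46170615 -0.09350073  0.1155    ] d 0.062290898208427065 [ 0.46517323 -0.02762976  0.39150731]
[ 0.46045653 -0.09455868  0.21998577] [[0.9979, -0.0, 0.0646], [-0.0646, 0.0001, 0.9979], [-0.0001, -1.0, 0.0001]]
```

View pics/wj_crop.png

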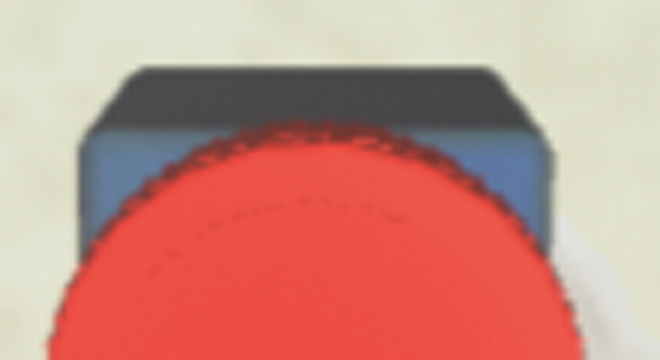

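The shoulder edge is level in the wrist picture, so the jar's yaw matches the tool's (-3.7°). Averaged over the views, the lid is at (0.4607, -0.0949) and the block at (0.4537, 0.1508). Now I'll grasp the lid.

```bash
python3 - <<'E'
from h import *
ctrl.move_l([.4607,-.0950,.15],vel=.15,ori=R(-3.7))
print(ctrl.move_l([.4607,-.0950,.0930],vel=.06,contact_N=6),ctrl.current_tool_pos())
f0=ctrl.current_contact_force()
ctrl.command_gripper(0.0)
print("w",ctrl.current_grip_width()*91,ctrl.current_contact_force()-f0,ctrl.current_tool_pos())
print(ctrl.move_l([.4607,-.0950,.16],vel=.08),ctrl.current_grip_width()*91,ctrl.current_contact_force()-f0,ctrl.current_t())
ctrl.sleep(.2)
print(ctrl.current_contact_force()-f0,ctrl.current_tool_pos(),ctrl.current_wrist_torque())
for n in("wrist","side"):
    np.save("w_g.npy",wristT());cv2.imwrite(f"pics/g_{n}.png",ctrl.read_camera(n))
E
```

```text
False [ 0.460902   -0.09505247  0.0932649 ]
w 64.76482950786973 [ 1.2579835  -0.00484937  1.55550086] [ 0.46086031 -0.0950442   0.09310569]
False 64.68902106869552 [ 0.42610709  0.31283593 -3.49345907] 6.8
[-0.33764769  0.4888328  -3.27201775] [ 0.4604661  -0.09493216  0.15958577] [-0.07310643  0.06713817 -0.03534745]
```

View pics/g_wrist.png

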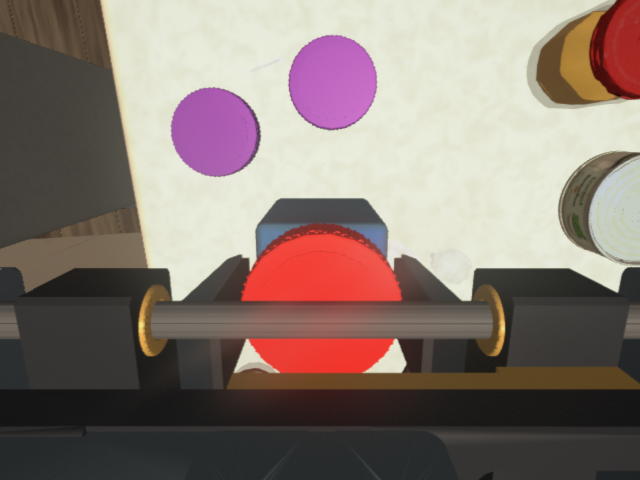

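View pics/g_side.png

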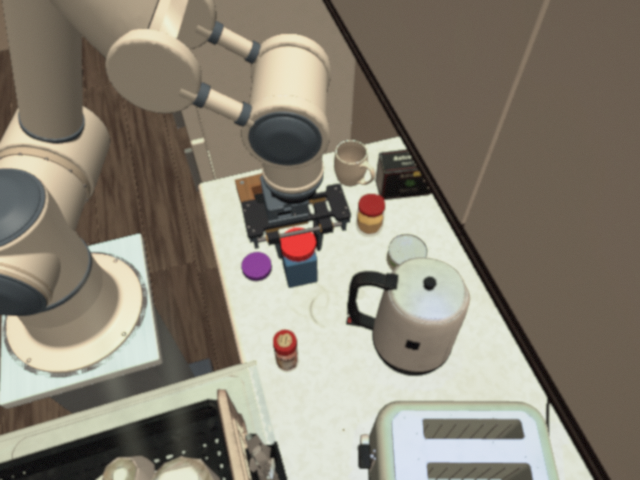

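The jar is lifted level, and its side face is square to the gripper in the wrist view. Next I'll carry it to the block.

```bash
python3 - <<'E'
from h import *
ctrl.move_l([.4537,.1508,.165],vel=.12,ori=R(0.2))
ctrl.sleep(.3)
print(ctrl.current_t(),ctrl.current_tool_pos(),ctrl.current_contact_force())
for n in("wrist","side","top"):
    np.save("w_o.npy",wristT());cv2.imwrite(f"pics/o_{n}.png",ctrl.read_camera(n))
E
```

```text
9.6 [0.45370321 0.15069951 0.16499663] [ 0.41285836  0.52421336 -4.12157941]
```

View pics/o_wrist.png

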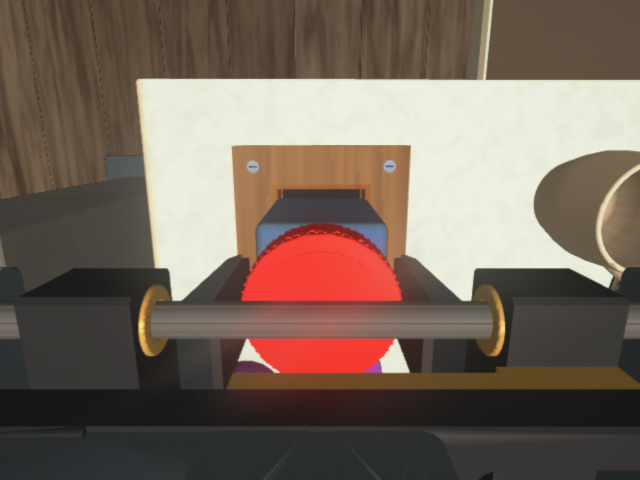

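View pics/o_side.png

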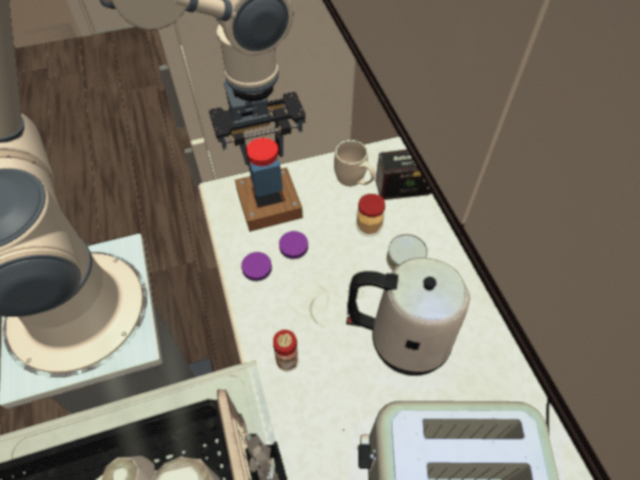

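```bash
python3 - <<'E'
import cv2
im=cv2.imread("pics/o_wrist.png");cv2.imwrite("pics/o_w_crop.png",cv2.resize(im[140:260,225:420],None,fx=4,fy=4,interpolation=cv2.INTER_CUBIC))
E
```

```text
(no output)
```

View pics/o_w_crop.png

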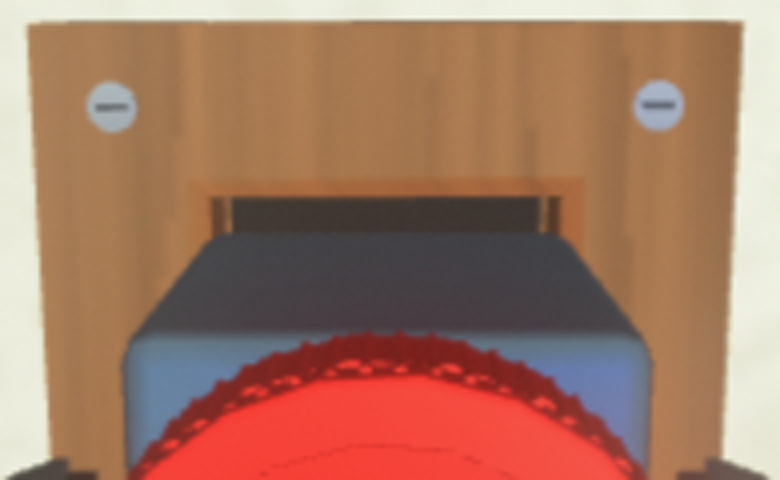

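```bash
python3 - <<'E'
from h import *
P=ctrl.camera_params("wrist");T=np.load("w_o.npy")
f=lambda x,y,z:onz(P,(x/4+225-.4,y/4+140-.4),z,T).round(4)
print("jar bottom far edge -> centre y",f(388,234,.0715)[1]-.031, "shoulder",f(388,333,.0715+.088)[1]-.031)
print("jar shoulder x",f(124,370,.1595),f(650,370,.1595))
print("pocket outer",f(386,180,.042)[1]-.037,"inner",f(386,197,.038)[1]-.033, f(213,215,.038),f(560,215,.038))
print("screws",f(111,106,.042),f(659,105,.042),"block far edge",f(386,22,.042)[1]-.065)
E
```

```text
jar bottom far edge -> centre y 0.1501 shoulder 0.1509
jar shoulder x [0.424  0.1775 0.1595] [0.4845 0.1777 0.1595]
pocket outer 0.15009999999999998 inner 0.1505 [0.4215 0.18   0.038 ] [0.4871 0.1802 0.038 ]
screws [0.4036 0.2005 0.042 ] [0.5043 0.201  0.042 ] block far edge 0.1507
```

In that view, jar and pocket line up to within about 0.5 mm (both at x≈0.454, y≈0.1505). Lowering now.

```bash
python3 - <<'E'
from h import *
f0=ctrl.current_contact_force()
ctrl.move_l([.4537,.1508,.140],vel=.1)
print(ctrl.move_l([.4537,.1508,.1000],vel=.03,contact_N=8),ctrl.current_tool_pos(),ctrl.current_contact_force()-f0,ctrl.current_wrist_torque(),ctrl.current_t())
ctrl.sleep(.2);print(ctrl.current_tool_pos(),ctrl.current_contact_force()-f0)
for n in("wrist","side"):
    np.save("w_d.npy",wristT());cv2.imwrite(f"pics/d_{n}.png",ctrl.read_camera(n))
im=cv2.imread("pics/d_side.png");cv2.imwrite("pics/d_side_c.png",cv2.resize(im[120:240,220:320],None,fx=5,fy=5))
E
```

```text
True [0.45375937 0.15080746 0.10294706] [-1.66040872  0.15019646 15.28126877] [-0.17203333  0.44370237 -0.0580083 ] 11.275
[0.45374633 0.15082005 0.10298864] [-0.59456762  0.05678395 14.84747502]
```

View pics/d_wrist.png

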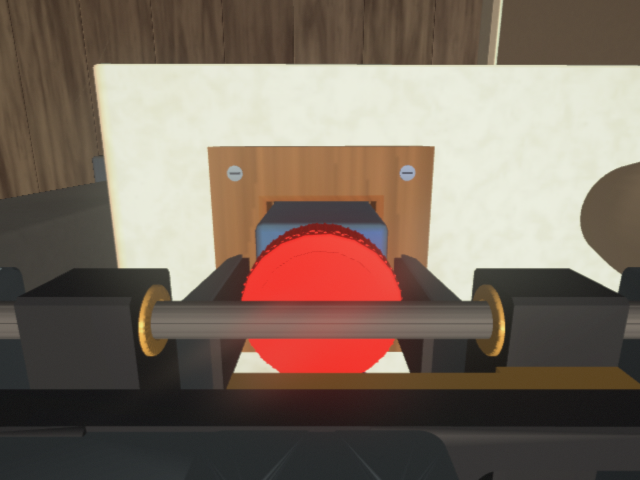

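View pics/d_side_c.png

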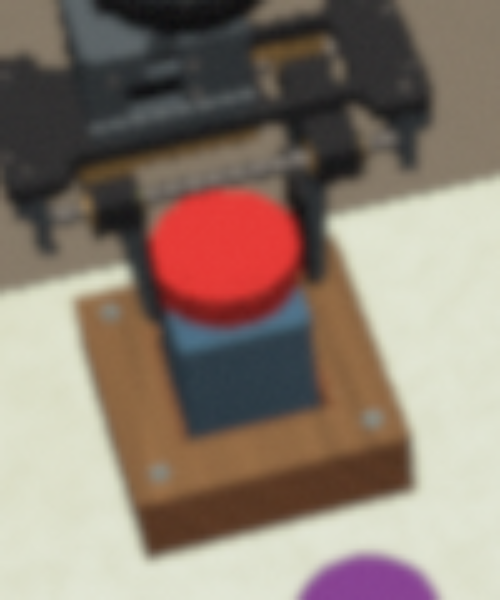

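Contact came at TCP z 0.1029, against 0.103 expected for a seated jar, and the pictures show it deep in the pocket and level. Now I'll unscrew in steps, watching torque and force.

```bash
python3 - <<'E'
from h import *
p=np.array([.45375,.1508])
for a,dz in((10,0),(25,.0003),(40,.0007),(55,.0011)):
    ctrl.goto([*p,.1030+dz],R(0.2+a))
    r=ctrl.current_eef_rot();print(a,round(np.degrees(np.arctan2(r[1,0],r[0,0])),2),ctrl.current_tool_pos().round(4),ctrl.current_contact_force().round(1),ctrl.current_wrist_torque().round(2),round(ctrl.current_grip_width()*91,2),ctrl.current_t())
for n in("top","side"):
    cv2.imwrite(f"pics/u_{n}.png",ctrl.read_camera(n))
im=cv2.imread("pics/u_side.png");cv2.imwrite("pics/u_side_c.png",cv2.resize(im[120:240,220:320],None,fx=5,fy=5))
E
```

```text
10 9.98 [0.4539 0.1508 0.1031] [-1.9 -0.1  2.4] [-0.18  0.3   0.08] 64.65 11.8667
25 24.99 [0.4542 0.1509 0.1036] [-1.2 -0.3  6.4] [-0.17  0.28  0.17] 64.86 12.2333
40 39.99 [0.4545 0.151  0.1041] [0.3 0.  7.9] [-0.16  0.18  0.09] 64.81 12.6
55 54.99 [0.4545 0.151  0.1045] [-0.8  0.1  6.6] [-0.18  0.07  0.02] 64.77 12.9667
```

View pics/u_side_c.png

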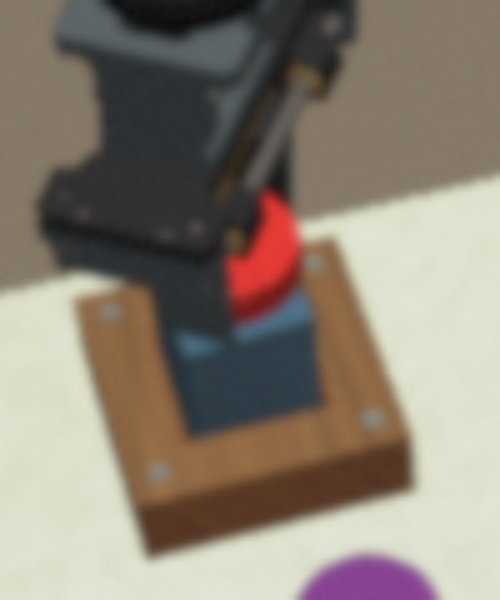

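```bash
python3 - <<'E'
from h import *
p=np.array([.45375,.1508])
def st(a):
    r=ctrl.current_eef_rot();print(a,round(np.degrees(np.arctan2(r[1,0],r[0,0])),2),ctrl.current_tool_pos().round(4),ctrl.current_contact_force().round(1),ctrl.current_wrist_torque().round(2),round(ctrl.current_grip_width()*91,2),ctrl.current_t())
for a,dz in((66,.0013),(77,.0016)):
    ctrl.goto([*p,.1030+dz],R(0.2+a)); st(a)
for dz in(.004,.007,.010):
    ctrl.move_l([*p,.1030+dz],vel=.02); ctrl.sleep(.2); st(dz)
for n in("top","side","wrist"):
    np.save("w_v.npy",wristT());cv2.imwrite(f"pics/v_{n}.png",ctrl.read_camera(n))
im=cv2.imread("pics/v_side.png");cv2.imwrite("pics/v_side_c.png",cv2.resize(im[120:240,220:320],None,fx=5,fy=5))
E
```

```text
66 66.0 [0.4543 0.1509 0.1046] [-1.2  0.1  5.5] [-0.19  0.05  0.05] 64.98 13.375
77 76.94 [0.4543 0.1509 0.1048] [0.6 0.1 5.4] [-0.13 -0.08  0.08] 65.02 13.6833
0.004 77.16 [0.4537 0.1508 0.1069] [ 0.2 -1.2 -0.7] [-0.01 -0.01  0.02] 65.26 14.15
0.007 77.2 [0.4537 0.1508 0.11  ] [-0.1 -0.1 -0.8] [-0.    0.01 -0.04] 64.78 14.65
0.01 77.2 [0.4537 0.1508 0.113 ] [ 0.7 -0.2 -0.5] [ 0.    0.02 -0.06] 64.83 15.15
```

View pics/v_side_c.png

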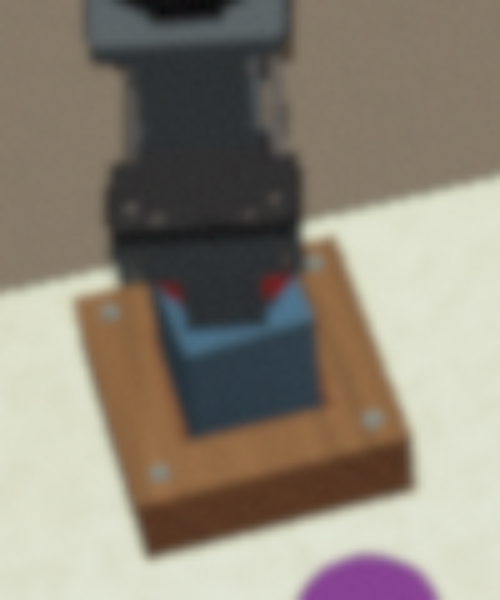

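View pics/v_wrist.png

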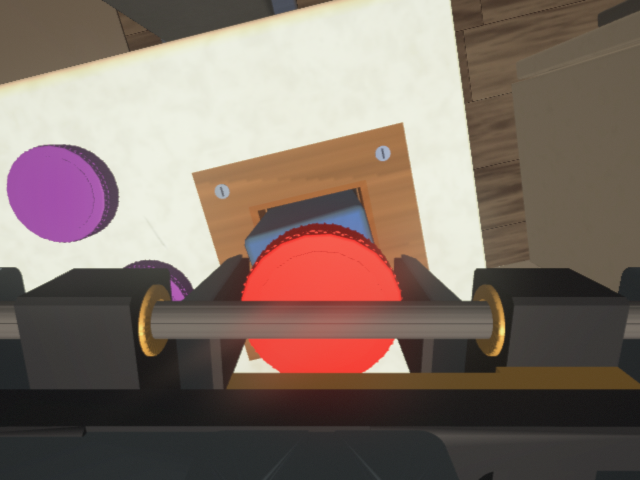

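After the lift the load is only about 0.6 N (lid weight), against about 4 N with the jar, so the threads have let go and the jar stays in the pocket. Lifting on.

```bash
python3 - <<'E'
from h import *
ctrl.move_l([.4537,.1508,.155],vel=.06); ctrl.sleep(.3)
print(ctrl.current_tool_pos().round(4),ctrl.current_contact_force().round(1),ctrl.current_eef_rot().round(3).tolist(),ctrl.current_grip_width()*91,ctrl.current_t())
for n in("top","side","wrist"):
    np.save("w_f.npy",wristT());cv2.imwrite(f"pics/f_{n}.png",ctrl.read_camera(n))
im=cv2.imread("pics/f_side.png");cv2.imwrite("pics/f_side_c.png",cv2.resize(im[100:240,210:320],None,fx=5,fy=5))
im=cv2.imread("pics/f_wrist.png");cv2.imwrite("pics/f_wrist_c.png",cv2.resize(im[110:300,180:440],None,fx=3,fy=3,interpolation=cv2.INTER_CUBIC))
E
```

```text
[0.4536 0.1508 0.1548] [-0.6 -0.7  0.5] [[0.222, -0.0, -0.975], [0.975, -0.0, 0.222], [-0.0, -1.0, 0.0]] 64.97320471180208 16.45
```

View pics/f_side_c.png

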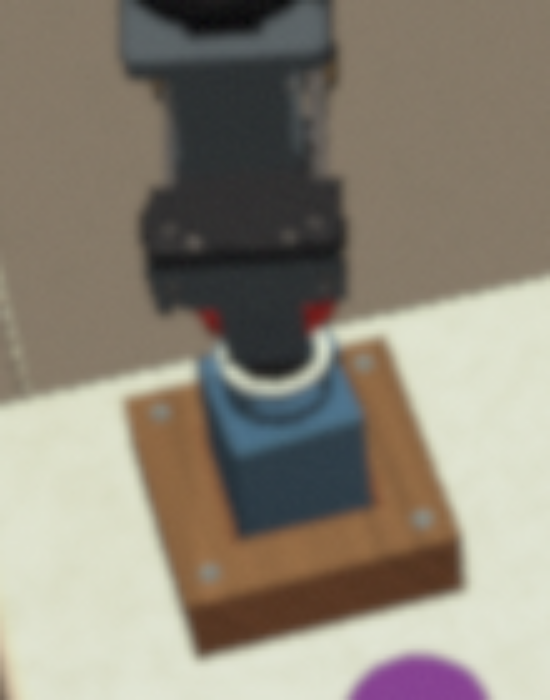

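View pics/f_wrist_c.png

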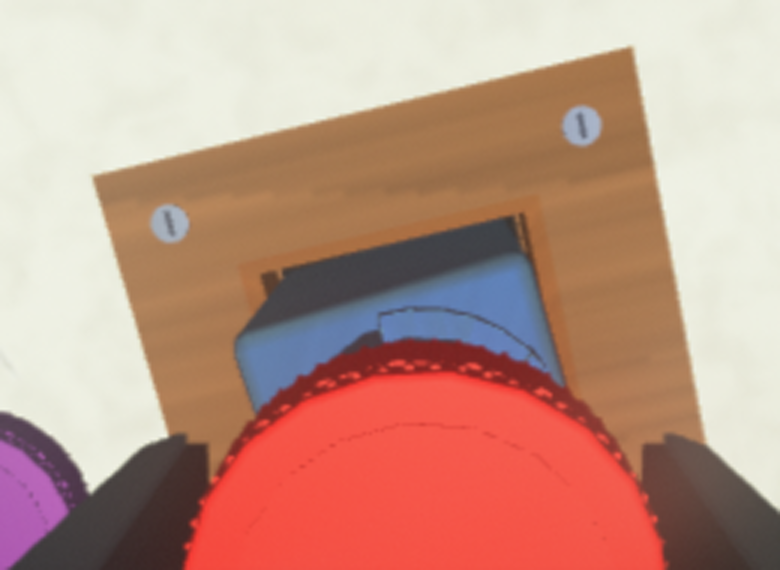

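View pics/f_side.png

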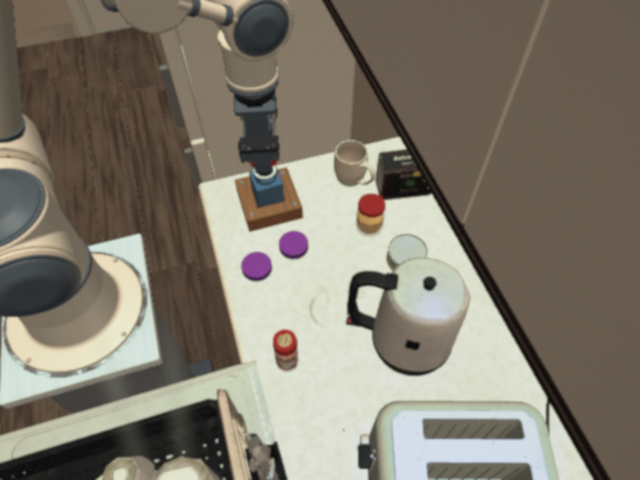

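```bash
python3 - <<'E'
from h import *
S=ctrl.camera_params("side");im=cv2.imread("pics/f_side.png")
t=np.linspace(0,2*np.pi,200)
def proj(X):
    c=(X-S["pose"][:3,3])@S["pose"][:3,:3];return np.c_[S["cx"]-S["fx"]*c[:,0]/c[:,2],S["cy"]+S["fy"]*c[:,1]/c[:,2]]
for z in(.120,.125):
    q=proj(np.c_[.4537+.0245*np.cos(t),.1508+.0245*np.sin(t),0*t+z]);print(z,q.min(0),q.max(0))
g=cv2.cvtColor(im,cv2.COLOR_BGR2HSV);m=cv2.inRange(g,(0,0,140),(180,60,255));roi=(250,160,282,184)
x0,y0,x1,y1=roi
c=big(m,roi);print(cv2.boundingRect(c))
# wrist: shoulder corner (jar) in world, at z=.098
P=ctrl.camera_params("wrist");T=np.load("w_f.npy")
f=lambda x,y,z:onz(P,(x/3+180-.3,y/3+110-.3),z,T)
a,b=f(248,332,.098),f(522,254,.098);print("shoulder edge pts",a.round(4),b.round(4),"yaw",np.degrees(np.arctan2(*(b-a)[[1,0]])))
d=(b-a)/np.linalg.norm(b-a);n=np.array([d[1],-d[0],0]);print("dist TCP->edge",abs(np.dot(np.array([.4537,.1508,.098])-a,n)))
l,r=f(236,355,.098),f(548,342,.098)
for q in(l,r):print("side extents along edge",np.dot(q-np.array([.4537,.1508,.098]),d))
I=cv2.imread("pics/f_top.png");cv2.imwrite("pics/f_top_c.png",I[150:360,170:470][:, :].repeat(2,0).repeat(2,1))
E
```

```text
0.12 [253.6724068  161.97224793] [275.92917199 178.63324956]
0.125 [253.42721193 160.42658036] [275.76437427 177.11051959]
(253, 163, 29, 16)
shoulder edge pts [0.4254 0.1223 0.098 ] [0.4223 0.1779 0.098 ] yaw 93.19850917012737
dist TCP->edge 0.029799180760694304
side extents along edge -0.030535009284870098
side extents along edge 0.02925090470749739
```

View pics/f_top_c.png

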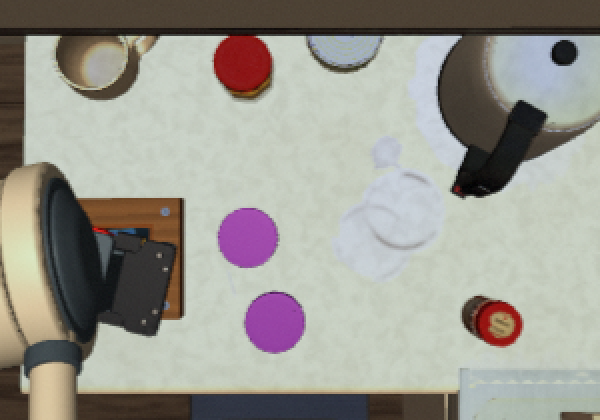

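The ring's row extents match a seated, centred mouth (bottom edge at row 179, 178.6 predicted). The jar's faces are 29–31 mm from the tool axis, so centring is within about 1 mm. The bystanders look unmoved, so I'm handing in.

```bash
python3 - <<'E'
from bench import ctrl
print(ctrl.current_t(),ctrl.current_grip_width()*91,ctrl.current_dq())
print(ctrl.sign_off())
E
```

```text
16.6 64.99736078532656 [-0.00562222 -0.07993843  0.10957658  0.0293594   0.0482236  -0.06215622]
the job is handed in; nothing more can be done
None
```

The job is handed in, at 16.6 s of the 48 s limit. The jar is seated in the pocket, and its lid is off and held in the gripper above the mouth.

**What I did:** I carried the jar by its lid into the block's pocket. It touched bottom at TCP height 0.1029 m, against 0.103 m expected for a fully seated jar. I then turned the lid 77° anticlockwise with a slight rise, and lifted it straight up.

**Last checks:**
- **Threads free:** the load fell to about 0.6 N after the turn, against about 4 N while carrying the jar, so the jar stayed behind.
- **Jar:** it stands upright in the pocket, turned about 3° inside it. The mouth's position in the side view fits a jar fully down.
- **Lid:** it is still gripped, level, and about 3.8 cm above the mouth. Its centring is within about 1 mm by the wrist camera.
- **Bystanders:** the other things standing around look unmoved in the pictures.

**Disagreements:**
- The three cameras differed by 1–2.5 mm on where the block and lid were. I used the average, and the wrist view confirmed the alignment before I lowered the jar.
- The bright-ring mask on the mouth came out about 5 px too wide on the right, so I relied on its rows and the cropped picture instead.

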